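Swing the magnifier lamp over the clock movement

ROBOT

A 6-joint arm with a two-finger parallel gripper is mounted at the origin on the work surface. World frame = base frame: x ahead of the robot, y to its left, z up, the work surface at z = 0. Lengths are in m, angles in rad, forces in N, time in s.
With the tool pointing down it reaches from about 0.35 to 0.775 m from the base axis. Payload 5.5 kg.
Tool frame: the origin (TCP) lies on the centre line of the jaws, within the pads' length; the fingertips stand 11 mm ahead of it and the grasp point (between the pads) lies 8 mm behind it; z points along the fingers, y is the line along which they close (so a half turn about z gives the same grasp; the last joint's range is limited). The gripper opens to 85 mm and grips with 20 to 120 N. Pads are 22 mm wide; open, the fingers measure 114 mm over their backs; the gripper's body (76 mm by 85 mm) begins 54 mm behind the grasp point. The pads swing forward as they close: fully open they stand 13 mm farther back than shut.
Start: joints at [1.199, 0.313, 0.046, 1.304, 0, 1.431], TCP at [0.132, 0.56, 0.242] pointing down, gripper open.
Joint ranges: [-2.76, 2.76], [-0.86, 1.69], [-1.03, 1.26], [-2.2, 2.34], [-1.47, 1.5], [-3.14, 3.14]. Speed limits (rad/s): [2.57, 2.57, 3.14, 3.14, 3.14, 3.14].

INTERFACE

Orientations are given as a unit quaternion [w, x, y, z].
In Python, from workcell import env, viewer, order, models gives the robot as it stands.
- The arm moves only by the tool drive_tool, never from a script. Its argument "series" is a list that holds one entry, the list of rows, each a list of 6 numbers: the shift along the tool's x, y, z each as a share of 120 mm, from -1 to 1, then the turn, a rotation vector about the tool's x, y, z each as a share of 180 degrees, from -1 to 1. A call has 1 to 20 rows; each row shifts and turns the commanded pose from where the row before left it, along the tool's axes as they then stand; what a row does not reach is not made up. A row lasts 1/8 s, in which the tool goes at most 62.5 mm and 10.7 degrees, less where a joint would pass 70% of its speed; a pose out of reach is approached as far as the arm can. A call with a number of a shift or a turn outside -1 to 1 is refused whole. A call with a gripper value outside its range is refused whole. "jaw" is the opening, from -1 (shut) to 1 (fully open), set as the call begins (left out, the last holds). The fingers move at their own pace and stop on an object; "grip_force" is the grip in N (left out, the last holds). Time passes only in rows, so rows that do not move let the fingers close. It gives the time, the measured TCP pose, the force, the opening and the grip force at its end, in the units of the state.
- env.get_state(): the state, without advancing time (a new reading comes with each control period).
- viewer.read_camera(name): name is "side" or "top" or "wrist"; returns the picture (400x640x3 uint8, red, green, blue); there is no depth.
- viewer.camera_info(name): a dict with "intrinsics" (3x3 intrinsics, pixels), "R" (3x3) and "t" (3): a world point X has camera coordinates R X + t; the wrist camera has in their place "T_tool_cam" (4x4, takes a point from camera to tool coordinates, whose origin is the TCP and whose axes are the flange's). Camera axes: x right, y down, z forward; pixel columns grow to the right and rows downward; lengths in m; the calibration is good to about 2 mm. A picture is of the moment at which its call begins: read the wrist's pose just before it. camera_info takes no time and is no camera call.
- order.hand_in(): hands the job in; it is judged then, once.
Trained networks look in the newest picture that a camera, given by its name, has taken for a name from the list of things; names that differ only in an ending like _2 or _b are one class to them, and where a whole thing is asked for, a point or a joint stands for the part that bears it (a point fixed in the world has none). Each returns a list of dicts, best first, with "score" (0 to 1); they miss things now and then, are a little off and sometimes report something else, mostly with a low value. They report only what shows in the picture. A call takes as long as a camera call. They do not tell look-alikes from the thing itself.
- models.silhouettes(label, camera): "region" (400x640 bool, what is visible of it) and "location" ([column, row] in pixels, amid what is visible of it).
The state is a dict: "clock": time; "joint_pos": joint angles; "qvel": joint speeds; "tau": joint torques, N m; "tcp_pos": TCP position; "orientation": TCP orientation; "wrist_force": force on the tool from outside, world axes, zero at the start; "ft_torque": the same for the moment, N m; "finger_gap": finger opening in m; "grip_force": force on a finger pad.
Only numpy, scipy, OpenCV 4.12 (cv2) and the standard library are available. Lean on these libraries where they do the work, as an engineer would, in place of code of your own. Each camera call takes 0.05 s, during which the arm holds its last target. There are 200 camera calls.

TASK

Swing the bench magnifier lamp round on its post until its lens is centred over the clock movement, and bring it to rest there so that it stays put by itself, untouched, for at least four seconds. Push it gently and only against the upright white sides of the guard frame round its head: never touch the top of the head, the lens or the arm, do not fling the lamp or let it bang into its end stops, and do not disturb the movement or the other things on the bench. It turns on a ball bearing and runs on almost for ever, and its soft guard springs back from a hand simply held in its way, so catch it and slow it down softly.

Things in the scene. Friction and masses are not known exactly. Their poses are not given: they have to be found in the camera images.
- post: the lamp's fixed stand: black foot of diameter 176 mm and steel column, beyond the work. Origin on the bench on the upright axis about which the lamp turns. Its -x axis points about to the robot; the arm has end stops 0.8 rad either side of that direction. Ball bearing, no spring or detent: damping 0.010 N m s/rad, dry friction 0.001 N m, so the lamp runs on for 10 s and more
- lens (a point): centre of the lens, fixed to the arm at the underside of the lamp's head, 340 mm from the turning axis, 170 mm above the bench; its axes turn with the lamp: -x points outward along the arm, y across the head. The arm starts swung to the robot's right (-y). Moment of inertia of all that turns about the post: nominally 0.22 kg m2 (0.17 to 0.29), about 1.9 kg felt at the lens
- rim: white plastic guard frame round the head, for pushing: flat upright sides at y = +90 and -90 mm, 120 mm long (x = -66 to +54 mm), 8 mm thick, and a front wall at x = -72 mm; 170 to 216 mm above the bench. Carried on soft rubber buffers: slides sideways (y) up to 18 mm against 80 N/m, hardly damped. At rest its origin and axes are those of lens. Pushes stay under 15 N
- lamp_arm: the lamp's arm, a white bar 36 mm wide and 26 mm high between post and head, with a grey yoke 70 mm wide where it meets the head, 184 to 214 mm above the bench; origin under the bar, 200 mm from the turning axis, 171 mm above the bench, axes as lens. Not to be touched
- movement: round brass clock movement held in a bench holder, 104 mm in diameter and 69 mm high, standing on the bench on or within 10 mm of the circle that the lens centre travels. Origin at the centre of its underside; its own z axis is upright. Must not be moved
- parts_tray: grey divided plastic tray, 110 by 150 by 30 mm, bystander, origin at the centre of its underside
- oil_bottle: small bottle, 40 mm in diameter, 100 mm high, bystander, origin at the centre of its underside
- screwdriver: screwdriver lying on the bench, bystander
- parts_cup: small white cup, 64 mm in diameter, 50 mm high, bystander, origin at the centre of its underside
- cap: black rubber strips on top of the guard frame, moving with it, 2 mm within its outer faces, top 220 mm above the bench, origin as rim. Not to be touched
- head: the grey lens housing with the clear lens inside the guard frame, 112 by 116 mm, top 210 mm above the bench, 1.3 kg nominally; fixed to the arm, origin and axes as lens. Not to be touched
Not all that is in view belongs to the job. Of the things like the movement, leave any that is green or pink; of the rest the larger one is meant.

How it is judged:
By the outcome, as a careful person would: the job done as asked, in the order asked, and still so for the second after the job is handed in, with the robot touching nothing.
It also fails if it takes over 58 s, if anything falls off the work surface, if the arm or the gripper's body presses on something with over 40 N, if the wrist force passes 120 N, or if a joint passes its speed limit or range.

## Working session

There is one attempt and no reset: what is moved stays moved. The work goes in short steps, Python scripts to look and compute and a tool call to move; the robot and the scene stay as the last step left them, time stands still between calls to the robot, and variables do not carry over. Pictures are saved under pics/ and viewed, at most 10 in all, crops included, and the job is handed in when it is done.

Besides the shell and the picture viewer there is one more tool, called as name(argument=value, ...), one argument or row to a line, values as JSON. drive_tool: Moves the arm, as the interface text tells. Its arguments: {"type":"object","properties":{"series":{"type":"array"},"jaw":{"type":"number"},"grip_force":{"type":"number"}},"required":["series"]}

```bash
ls; mkdir -p pics; python3 - <<'E'
from workcell import env, viewer, order, models
import cv2,numpy as np
s=env.get_state();print(s)
ims=[]
for c in ["top","side"]:
    im=viewer.read_camera(c);cv2.imwrite(f"pics/{c}0.png",im[...,::-1])
    i=viewer.camera_info(c);print(c,np.round(i["intrinsics"],1).tolist(),np.round(i["R"],4).tolist(),np.round(i["t"],4).tolist())
    for n in ["movement","post","lens","rim","cap","lamp_arm","head","parts_tray","oil_bottle","parts_cup","screwdriver"]:
        for d in models.silhouettes(n,c):
            r=d["region"];ys,xs=np.nonzero(r)
            print(n,round(d["score"],2),np.round(d["location"]),r.sum(),xs.min(),xs.max(),ys.min(),ys.max(),im[r].mean(0).round())
print(env.get_state()["clock"])
E
```

```text
pics
{'clock': 0.0, 'joint_pos': array([1.19938016e+00, 3.13992560e-01, 4.49549333e-02, 1.30360996e+00,
       2.34679903e-05, 1.43116784e+00]), 'qvel': array([ 0.00109822, -0.00133515,  0.0001485 , -0.00012876, -0.00083534,
        0.00019354]), 'tau': array([ 9.62009690e-04, -4.80624390e+01,  2.98532152e+01,  1.90689712e-02,
        2.26275738e-04,  4.58361328e-06]), 'tcp_pos': array([0.13192089, 0.55914236, 0.24140349]), 'orientation': array([-2.45306419e-04,  1.15634542e-01,  9.93291395e-01, -8.92609101e-04]), 'wrist_force': array([-0.6688385 ,  0.02741033,  0.17219077]), 'ft_torque': array([ 0.05690342, -0.05438322, -0.01275997]), 'grip_force': 0.0, 'finger_gap': 0.08486127057717363}
top [[399.9, 0.0, 321.9], [0.0, 399.9, 197.0], [0.0, 0.0, 1.0]] [[0.022, -0.9997, 0.009], [-0.9967, -0.0226, -0.0779], [0.0781, -0.0073, -0.9969]] [0.0125, 0.5747, 1.0567]
movement 0.94 [279. 182.] 705 264 293 168 197 [187. 173. 103.]
movement 0.68 [278. 236.] 1217 254 294 218 256 [189. 184. 107.]
movement 0.58 [183. 229.] 1325 159 202 209 247 [106. 171.  92.]
movement 0.52 [369. 277.] 102 361 378 2
[... 1236 characters left out ...]
27. 126. 122.]
lens 0.77 [297. 188.] 6713 216 446 139 264 [139. 139. 134.]
rim 0.66 [245. 172.] 1677 216 298 139 201 [104. 103.  95.]
cap 0.58 [245. 155.] 786 218 295 140 186 [61. 60. 56.]
lamp_arm 0.77 [313. 194.] 1627 270 360 167 220 [188. 188. 182.]
lamp_arm 0.64 [249. 150.] 751 218 295 139 186 [59. 58. 53.]
lamp_arm 0.35 [336. 157.] 268 318 375 150 162 [179.  79.  75.]
head 0.91 [261. 169.] 1141 235 288 151 194 [183. 188. 183.]
parts_tray 0.98 [175. 238.] 1973 141 207 214 264 [120. 117. 116.]
oil_bottle 0.56 [416. 190.] 370 408 423 173 204 [102. 114.  90.]
parts_cup 0.74 [324. 235.] 505 311 332 227 254 [167. 164. 156.]
screwdriver 0.74 [334. 157.] 230 318 368 151 161 [185.  75.  70.]
1.2
```

View pics/top0.png

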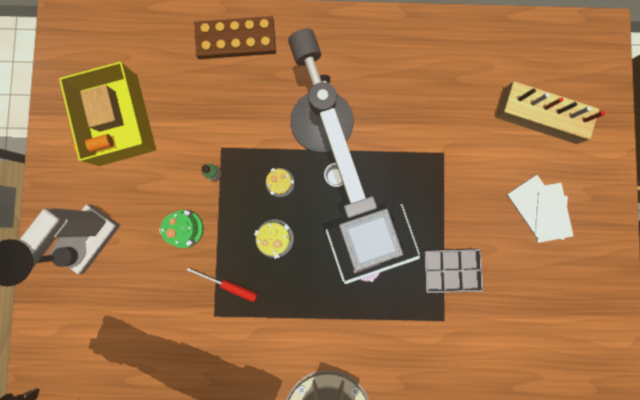

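View pics/side0.png

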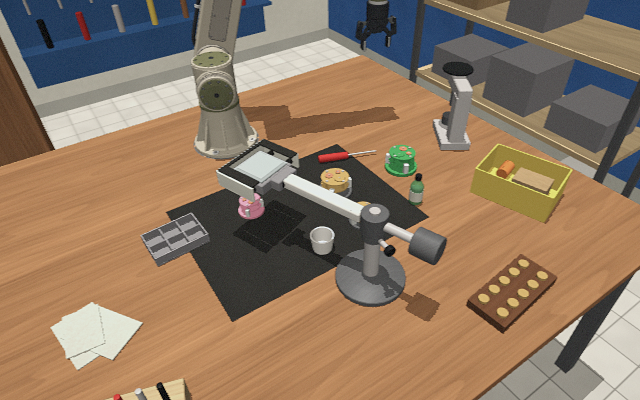

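The top view shows the lamp head at about (372,238), the column at (322,95), and two brass movements: a larger one at (274,239) and a smaller one at (279,182). The green one at (181,229) and the pink one under the head get left alone. The target is the larger brass one. The side view agrees.

```bash
cat > h.py <<'E'
from workcell import env, viewer, order, models
import cv2,numpy as np
from scipy.spatial.transform import Rotation as Ro
CAM={c:viewer.camera_info(c) for c in("top","side")}
def ray(c,p):
    i=CAM[c];R=i["R"];o=-R.T@i["t"];d=R.T@np.linalg.inv(i["intrinsics"])@[p[0],p[1],1.];return o,d
def bp(c,p,z):
    o,d=ray(c,p);return o+d*(z-o[2])/d[2]
def proj(c,X):
    i=CAM[c];v=i["intrinsics"]@(i["R"]@np.asarray(X,float).T+np.asarray(i["t"])[:,None]);return (v[:2]/v[2]).T
def armang(im,post,z=.214):
    # bar's angle about the post: 0 towards -x, + towards +y
    a=np.arange(-.95,.95,.002);r=np.arange(.10,.25,.003)
    A,Rr=np.meshgrid(a,r)
    X=np.stack([post[0]-Rr*np.cos(A),post[1]+Rr*np.sin(A),0*A+z],-1).reshape(-1,3)
    m=proj("top",X).astype(np.float32).reshape(*A.shape,2)
    P=cv2.remap(im,m[...,0],m[...,1],cv2.INTER_LINEAR).astype(float)
    b=np.clip((P.min(-1)-110)/60,0,1)
    out=[]
    for k,rr in enumerate(r):
        w=.036/rr; n=int(w/.002)
        s=np.convolve(b[k],np.r_[-np.ones(n//2),np.ones(n),-np.ones(n//2)],'same');j=s.argmax()
        if s[j]>.6*n:
            sl=slice(max(j-int(.75*n),0),j+int(.75*n));out.append((b[k,sl]*a[sl]).sum()/b[k,sl].sum())
    return np.median(out),np.std(out)/len(out)**.5,len(out)
E
python3 - <<'E'
from h import *
T=cv2.imread("pics/top0.png")[...,::-1].copy();S=cv2.imread("pics/side0.png")[...,::-1].copy()
# foot ellipse: dark gray circle; fit with visible foot in the top view
viewer.read_camera("top")
for c in("top","side"):
    im=viewer.read_camera(c)
    for d in models.silhouettes("movement",c):
        if d["score"]<.5: continue
        r=d["region"].astype(np.uint8);(u,v),rad=cv2.minEnclosingCircle(cv2.findNonZero(r))
        ys,xs=np.nonzero(r)
        print(c,np.round(d["location"]),"c",round(u),round(v),"r",round(rad,1),[bp(c,(u,v),z)[:2].round(3).tolist() for z in(0,.035,.069)])
for p in[(322,95)]: print("column",[bp("top",p,z)[:2].round(3).tolist() for z in(0,.02,.2,.25)])
print("side col",[bp("side",(375,213),z)[:2].round(3).tolist() for z in(.2,.23,.25)])
# foot extremes: top (291..354 cols, 91..152 rows), side 
print("foot top",[bp("top",(322,122),z)[:2].round(3).tolist() for z in(0,.02)], "side",[bp("side",(371,276),z)[:2].round(3).tolist() for z in(0,.02)])
q=[(327,241),(403,206),(418,261),(335,281)]
Q=np.array([bp("top",p,.22)[:2] for p in q]);print("cap corners",Q.round(3).tolist())
for post in[(.85,-.005)]: print(armang(T,post))
E
python3 - <<'E'
import cv2
a=cv2.imread("pics/top0.png")[60:300,240:440];cv2.imwrite("pics/crop1.png",cv2.resize(a,None,fx=2.5,fy=2.5,interpolation=3)[:600])
E
```

```text
top [183. 228.] c 181 229 r 21.8 [[0.48, 0.409], [0.481, 0.397], [0.481, 0.385]]
top [275. 238.] c 273 238 r 20.0 [[0.461, 0.157], [0.462, 0.153], [0.463, 0.149]]
top [280. 182.] c 279 181 r 14.9 [[0.616, 0.144], [0.612, 0.141], [0.608, 0.137]]
top [371. 277.] c 370 276 r 7.2 [[0.364, -0.109], [0.368, -0.104], [0.372, -0.1]]
side [253. 209.] c 250 206 r 14.0 [[0.375, -0.093], [0.413, -0.107], [0.449, -0.121]]
side [398. 164.] c 400 162 r 17.0 [[0.461, 0.421], [0.496, 0.386], [0.529, 0.353]]
side [336. 180.] c 336 184 r 18.1 [[0.435, 0.176], [0.47, 0.151], [0.505, 0.127]]
column [[0.863, 0.031], [0.857, 0.031], [0.795, 0.032], [0.778, 0.032]]
side col [[0.774, 0.048], [0.798, 0.026], [0.815, 0.011]]
foot top [[0.786, 0.03], [0.781, 0.03]] side [[0.788, 0.038], [0.8, 0.027]]
cap corners [[0.463, 0.014], [0.543, -0.152], [0.424, -0.186], [0.377, -0.006]]
(np.float64(0.0038742480664574943), np.float64(0.013921987756081711), 43)
```

View pics/crop1.png

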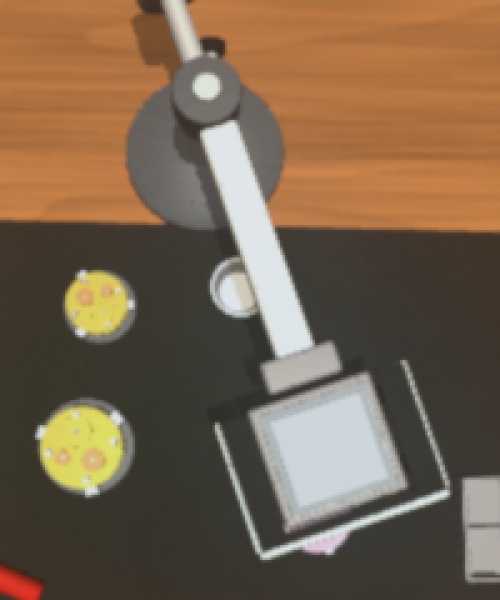

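```bash
python3 - <<'E'
from h import *
T=cv2.imread("pics/top0.png")[...,::-1].copy();S=cv2.imread("pics/side0.png")[...,::-1].copy()
def tri(p,q):
    A=[];b=[]
    for o,d in(ray("top",p),ray("side",q)):
        d=d/np.linalg.norm(d);M=np.eye(3)-np.outer(d,d);A.append(M);b.append(M@o)
    x=np.linalg.lstsq(np.vstack(A),np.hstack(b),rcond=None)[0];return x
def yel(im,x0,x1,y0,y1):
    h=cv2.cvtColor(im,cv2.COLOR_RGB2HSV);m=(h[...,1]>90)&(h[...,2]>110);k=np.zeros_like(m);k[y0:y1,x0:x1]=1;m&=k
    ys,xs=np.nonzero(m);c=cv2.minEnclosingCircle(cv2.findNonZero(m.astype(np.uint8)));print(c,xs.mean(),ys.mean(),m.sum());return xs.mean(),ys.mean()
p=yel(T,250,300,215,262);q=yel(S,318,352,166,198)
print("mov",tri(p,q), bp("top",p,.069))
print("col",tri((322.4,94.4),(374.5,211)))
q=[(326.8,230),(402,204.4),(419.6,256.8),(345.2,282.8)]
Q=np.array([bp("top",p,.22)[:2] for p in q]);print(Q.round(3).tolist())
f=(Q[2]+Q[3])/2;r=(Q[0]+Q[1])/2;d=r-f;print(f,r,np.linalg.norm(d),"ang",np.arctan2(-d[1]*-1*-1,d[0]), "width",np.linalg.norm(Q[0]-Q[1]),np.linalg.norm(Q[2]-Q[3]))
u=d/np.linalg.norm(d);L=f+.072*u;print("lens",L,"post by radius",L+.34*u)
for post in[(.785,.031),tuple(L+.34*u)]: print(post,armang(T,post))
E
```

```text
((272.262939453125, 238.4913787841797), 16.921585083007812) 272.2219512195122 238.27926829268293 820
((334.6042785644531, 178.52406311035156), 14.820891380310059) 334.6386233269599 179.32695984703633 523
mov [0.46140331 0.15349573 0.04626634] [0.4617496  0.15043738 0.069     ]
col [0.78859279 0.03143203 0.22546466]
[[0.487, 0.015], [0.546, -0.15], [0.433, -0.189], [0.373, -0.028]]
[ 0.40301827 -0.10848662] [ 0.51643181 -0.06775525] 0.12050591647864112 ang -0.3447942851998274 width 0.17505563131382781 0.17198303085372282
lens [ 0.47078071 -0.0841504 ] post by radius [0.79077001 0.03077065]
(0.785, 0.031) (np.float64(-0.3481467553313454), np.float64(0.0004821774478418838), 39)
(np.float64(0.7907700070878452), np.float64(0.03077064835932425)) (np.float64(-0.33344519272101963), np.float64(0.0006101867660353455), 39)
```

drive_tool(
  series=[
    [[0,0,-0.25,0,0,-0.037],[0,0,-0.25,0,0,-0.037],[-0.32,-0.31,0,0,0,0],[-0.32,-0.31,0,0,0,0],[-0.32,-0.31,0,0,0,0],[-0.32,-0.31,0,0,0,0],[-0.32,-0.31,0,0,0,0],[-0.32,-0.31,0,0,0,0],[-0.32,-0.31,0,0,0,0],[-0.06,-0.41,0,0,0,0],[-0.06,-0.41,0,0,0,0],[-0.06,-0.41,0,0,0,0],[-0.06,-0.41,0,0,0,0],[-0.06,-0.41,0,0,0,0],[-0.06,-0.41,0,0,0,0],[-0.06,-0.41,0,0,0,0],[-0.06,-0.41,0,0,0,0],[-0.06,-0.41,0,0,0,0],[-0.06,-0.41,0,0,0,0],[-0.06,-0.41,0,0,0,0]],
  ],
  jaw=-1,
)

```text
clock: 3.95
tcp_pos: [0.4807, -0.2434, 0.3024]
orientation: [0.0, -0.0, 1.0, -0.0]
wrist_force: [1.5, 0.6, 0.2]
finger_gap: 0.0002
grip_force: 0.0
```

drive_tool(
  series=[
    [[-0.08,0,0.31,0,0,0],[-0.08,0,0.31,0,0,0],[0,0.1,0.3,0,0,0],[0,0.15,0,0,0,0],[0,0.07,0,0,0,0],[0.01,0.03,0,0,0,0],[0.01,0.03,0,0,0,0],[0.01,0.03,0,0,0,0],[0.01,0.03,0,0,0,0],[0.01,0.03,0,0,0,0],[0.01,0.03,0,0,0,0],[0.01,0.03,0,0,0,0]],
  ],
)

```text
clock: 5.45
tcp_pos: [0.4913, -0.1779, 0.1918]
orientation: [-0.0, -0.0, 1.0, 0.0]
wrist_force: [-0.6, 0.0, 0.1]
finger_gap: 0.0006
grip_force: 0.1
```

```bash
cat >> h.py <<'E'
POST=(.787,.031);GOAL=np.arctan2(.152-.031,.787-.4615)
def track(n=2,save=None):
    o=[]
    for _ in range(n):
        t=env.get_state()["clock"];im=viewer.read_camera("top");a=armang(im,POST);o.append((t,a[0]));print("t %.3f ang %.4f se %.4f n%d"%(t,*a))
    if n>1:
        p=np.polyfit(*np.array(o).T,1);print("rate %.4f"%p[0])
    if save: cv2.imwrite(f"pics/{save}.png",im[...,::-1])
    s=env.get_state();th=o[-1][1];t_=np.array([np.sin(th),np.cos(th)]);rad=np.array([-np.cos(th),np.sin(th)])
    d=s["tcp_pos"][:2]-np.array(POST);print("clock",s["clock"],"tcp",s["tcp_pos"].round(4),"F",s["wrist_force"].round(2),"tip tangential from lens %.4f radial %.4f"%(d@t_,d@rad),"to go %.4f rad"%(GOAL-th))
E
python3 -c "
from h import *
track(4,'push1')"
```

```text
t 5.450 ang -0.3291 se 0.0005 n39
t 5.500 ang -0.3224 se 0.0005 n39
t 5.550 ang -0.3154 se 0.0005 n39
t 5.600 ang -0.3082 se 0.0008 n40
rate 0.1392
clock 5.65 tcp [ 0.4914 -0.178   0.1919] F [-0.2   0.49  0.22] tip tangential from lens -0.1095 radial 0.3450 to go 0.6642 rad
```

drive_tool(
  series=[
    [[0,-0.1,-0.1,0,0,0],[0,0,-0.4,0,0,0],[0,0,-0.4,0,0,0],[0,0.38,0,0,0,0],[0,0.38,0,0,0,0],[0,0.38,0,0,0,0],[0,0.38,0,0,0,0],[0,0.38,0,0,0,0],[0,0.38,0,0,0,0],[0,0.38,0,0,0,0],[0,0.38,0,0,0,0],[0,0.42,0,0,0,0],[0,0,0.3,0,0,0],[0,0,0.3,0,0,0],[0,0,0.3,0,0,0]],
  ],
)

```text
clock: 7.52
tcp_pos: [0.4922, 0.225, 0.1918]
orientation: [0.001, -0.0, 1.0, 0.0]
wrist_force: [0.6, -0.4, 0.2]
finger_gap: -0.0001
grip_force: 0.0
```

```bash
python3 -c "
from h import *
track(4)"
```

```text
t 7.525 ang -0.0875 se 0.0014 n40
t 7.575 ang -0.0820 se 0.0015 n40
t 7.625 ang -0.0764 se 0.0016 n40
t 7.675 ang -0.0712 se 0.0012 n37
rate 0.1090
clock 7.725 tcp [0.4916 0.2247 0.1927] F [-1.02 -0.2  -0.35] tip tangential from lens 0.2142 radial 0.2808 to go 0.4271 rad
```

drive_tool(
  series=[
    [[0,0.05,0,0,0,0],[0,0.03,0,0,0,0],[0,0,0,0,0,0],[0,0,0,0,0,0],[0,0,0,0,0,0],[0,0,0,0,0,0],[0,0,0,0,0,0],[0,0,0,0,0,0],[0,0,0,0,0,0],[0,0,0,0,0,0],[0,0,0,0,0,0],[0,0,0,0,0,0],[0,0,0,0,0,0],[0,0,0,0,0,0],[0,0,0,0,0,0],[0,0,0,0,0,0],[0,0,0,0,0,0]],
  ],
)

```text
clock: 9.85
tcp_pos: [0.4911, 0.2347, 0.1919]
orientation: [-0.0, -0.0, 1.0, 0.0]
wrist_force: [-0.4, 0.5, 0.5]
finger_gap: -0.0
grip_force: 0.0
```

```bash
python3 -c "
from h import *
track(6,'wait')"
```

```text
t 9.850 ang 0.1497 se 0.0067 n50
t 9.900 ang 0.1544 se 0.0068 n50
t 9.950 ang 0.1592 se 0.0069 n50
t 10.000 ang 0.1641 se 0.0070 n50
t 10.050 ang 0.1687 se 0.0071 n50
t 10.100 ang 0.1734 se 0.0072 n50
rate 0.0950
clock 10.15 tcp [0.4912 0.2347 0.1919] F [ 0.12 -0.53  0.86] tip tangential from lens 0.1496 radial 0.3266 to go 0.1825 rad
```

View pics/wait.png

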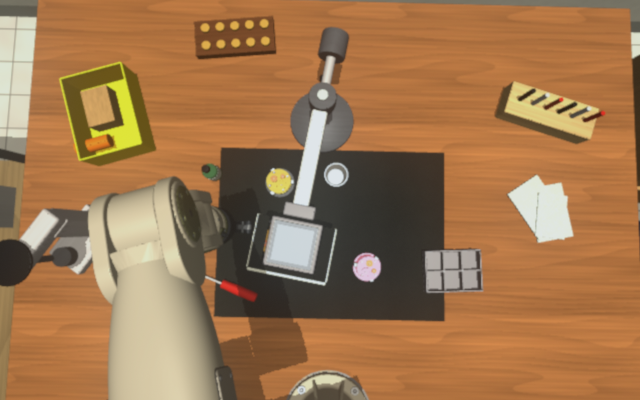

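```bash
cat >> h.py <<'E'
def lensang(im,post=POST,z=.19):
    # bluish-grey housing+lens quad: minAreaRect centre of the head silhouette
    o=[]
    for d in models.silhouettes("head","top")[:1]:
        c,wh,an=cv2.minAreaRect(cv2.findNonZero(d["region"].astype(np.uint8)))
        for zz in(.17,.21):
            X=bp("top",c,zz);o.append((np.arctan2(X[1]-post[1],post[0]-X[0]).round(4),np.hypot(*(X[:2]-post)).round(4),X[:2].round(4).tolist()))
        print("head",d["score"],np.round(c,1),np.round(wh,1),round(an,1),o)
E
python3 - <<'E'
from h import *
im=cv2.imread("pics/wait.png")[...,::-1].copy()
for p in[(.787,.031),(.79,.031),(.783,.031),(.787,.036),(.787,.026)]: print(p,armang(im,p))
E
```

```text
(0.787, 0.031) (np.float64(0.1734102533510763), np.float64(0.007170901390153116), 50)
(0.79, 0.031) (np.float64(0.17017777559908598), np.float64(0.007053781099158394), 50)
(0.783, 0.031) (np.float64(0.17750020352511542), np.float64(0.007355864098682305), 50)
(0.787, 0.036) (np.float64(0.1440848803105958), np.float64(0.007250723751365561), 50)
(0.787, 0.026) (np.float64(0.20172012944182427), np.float64(0.000951870054929319), 50)
```

drive_tool(
  series=[
    [[0,0,0,0,0,0],[0,0,0,0,0,0],[0,0,0,0,0,0],[0,0,0,0,0,0],[0,0,0,0,0,0],[0,0,0,0,0,0],[0,0,0,0,0,0]],
  ],
)

```text
clock: 11.02
tcp_pos: [0.4911, 0.2347, 0.1919]
orientation: [0.0, -0.0, 1.0, 0.0]
wrist_force: [0.1, -0.8, -1.0]
finger_gap: 0.0001
grip_force: 0.0
```

```bash
python3 -c "
from h import *
track(3)
lensang(None)"
```

```text
t 11.025 ang 0.2573 se 0.0089 n50
t 11.075 ang 0.2619 se 0.0090 n50
t 11.125 ang 0.2664 se 0.0091 n50
rate 0.0904
clock 11.175 tcp [0.4911 0.2347 0.1919] F [ 0.38  0.27 -0.82] tip tangential from lens 0.1186 radial 0.3390 to go 0.0895 rad
head 0.67 [278.3 240.6] [52.5 50.7] 16.7 [(np.float64(0.2787), np.float64(0.3405), [0.4596, 0.1247]), (np.float64(0.2686), np.float64(0.3382), [0.4609, 0.1207])]
```

drive_tool(
  series=[
    [[-0.0045,0.013,0,0,0,0],[-0.0045,0.013,0,0,0,0],[-0.0045,0.013,0,0,0,0],[-0.0045,0.013,0,0,0,0],[-0.0045,0.013,0,0,0,0],[-0.0045,0.013,0,0,0,0],[-0.0045,0.013,0,0,0,0],[-0.0045,0.013,0,0,0,0],[-0.0045,0.013,0,0,0,0],[-0.0045,0.013,0,0,0,0]],
  ],
)

```text
clock: 12.48
tcp_pos: [0.4966, 0.2504, 0.1919]
orientation: [-0.0, -0.0, 1.0, 0.0]
wrist_force: [-0.7, 0.4, 0.1]
finger_gap: -0.0003
grip_force: 0.0
```

```bash
python3 -c "
from h import *
track(2)"
```

```text
t 12.475 ang 0.3326 se 0.0003 n50
t 12.525 ang 0.3327 se 0.0003 n50
rate 0.0015
clock 12.575 tcp [0.4966 0.2505 0.1919] F [-0.14 -1.2  -0.16] tip tangential from lens 0.1126 radial 0.3462 to go 0.0232 rad
```

drive_tool(
  series=[
    [[-0.03,0.1,0,0,0,0],[-0.06,0.2,0,0,0,0],[0,0,0,0,0,0],[0,0,0,0,0,0]],
  ],
)

```text
clock: 13.08
tcp_pos: [0.507, 0.2863, 0.1916]
orientation: [-0.0, -0.001, 1.0, -0.0]
wrist_force: [-0.9, 0.4, -0.2]
finger_gap: 0.0
grip_force: 0.0
```

```bash
python3 -c "
from h import *
track(4,'rest')
lensang(None)
T=cv2.imread('pics/rest.png')
cv2.imwrite('pics/crop2.png',cv2.resize(T[80:300,220:400],None,fx=2.7,fy=2.7,interpolation=3))"
```

```text
t 13.075 ang 0.3336 se 0.0004 n50
t 13.125 ang 0.3335 se 0.0004 n50
t 13.175 ang 0.3336 se 0.0004 n50
t 13.225 ang 0.3336 se 0.0004 n50
rate 0.0005
clock 13.275 tcp [0.5072 0.2859 0.192 ] F [-0.32 -0.79  0.65] tip tangential from lens 0.1492 radial 0.3479 to go 0.0223 rad
head 0.88 [268.6 237.4] [52.9 50.6] 20.6 [(np.float64(0.3481), np.float64(0.341), [0.4665, 0.1473]), (np.float64(0.3354), np.float64(0.3384), [0.4675, 0.1424])]
```

View pics/crop2.png

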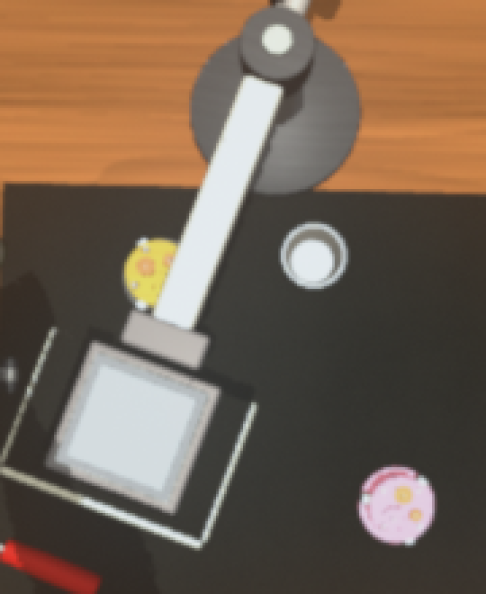

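drive_tool(
  series=[
    [[0,0,-0.3,0,0,0],[0,0,-0.3,0,0,0],[0,0,-0.3,0,0,0],[0.11,-0.326,0,0,0,0],[0.11,-0.326,0,0,0,0],[0.11,-0.326,0,0,0,0],[0.11,-0.326,0,0,0,0],[0.11,-0.326,0,0,0,0],[0.11,-0.326,0,0,0,0],[0.11,-0.326,0,0,0,0],[0,0,0,0,0,0],[0,0,0.3,0,0,0],[0,0,0.3,0,0,0],[0,0,0.3,0,0,0],[0,0,0,0,0,0]],
  ],
)

```text
clock: 15.2
tcp_pos: [0.4131, 0.0133, 0.1899]
orientation: [-0.003, -0.001, 1.0, 0.001]
wrist_force: [-0.7, -0.3, 0.7]
finger_gap: 0.0002
grip_force: 0.0
```

```bash
python3 -c "
from h import *
track(2,'near')"
```

```text
t 15.200 ang 0.3339 se 0.0003 n50
t 15.250 ang 0.3338 se 0.0003 n50
rate -0.0020
clock 15.3 tcp [0.4155 0.0128 0.1927] F [ 1.38 -0.03  0.21] tip tangential from lens -0.1390 radial 0.3450 to go 0.0221 rad
```

drive_tool(
  series=[
    [[-0.02,0.06,0,0,0,0],[-0.03,0.08,0,0,0,0],[-0.01,0.04,0,0,0,0],[-0.0009,0.0025,0,0,0,0],[-0.0009,0.0025,0,0,0,0],[-0.0009,0.0025,0,0,0,0],[-0.0009,0.0025,0,0,0,0],[-0.0009,0.0025,0,0,0,0],[-0.0009,0.0025,0,0,0,0],[-0.0009,0.0025,0,0,0,0],[-0.0009,0.0025,0,0,0,0],[-0.0009,0.0025,0,0,0,0],[-0.0009,0.0025,0,0,0,0]],
  ],
)

```text
clock: 16.92
tcp_pos: [0.4234, 0.037, 0.1919]
orientation: [0.0, -0.0, 1.0, 0.0]
wrist_force: [-1.4, -0.6, -0.7]
finger_gap: -0.0004
grip_force: 0.0
```

```bash
python3 -c "
from h import *
track(2)"
```

```text
t 16.925 ang 0.3338 se 0.0003 n50
t 16.975 ang 0.3339 se 0.0003 n50
rate 0.0011
clock 17.025 tcp [0.4234 0.0371 0.1919] F [-0.16  0.23 -0.28] tip tangential from lens -0.1134 radial 0.3455 to go 0.0220 rad
```

drive_tool(
  series=[
    [[-0.0009,0.0025,0,0,0,0],[-0.0009,0.0025,0,0,0,0],[-0.0009,0.0025,0,0,0,0],[-0.0009,0.0025,0,0,0,0],[-0.0009,0.0025,0,0,0,0],[-0.0009,0.0025,0,0,0,0],[-0.0009,0.0025,0,0,0,0],[-0.0009,0.0025,0,0,0,0]],
  ],
)

```text
clock: 18.02
tcp_pos: [0.4242, 0.0394, 0.1919]
orientation: [0.0, -0.0, 1.0, 0.0]
wrist_force: [0.7, 0.1, -0.5]
finger_gap: -0.0001
grip_force: 0.0
```

```bash
python3 -c "
from h import *
track(2)"
```

```text
t 18.025 ang 0.3338 se 0.0003 n50
t 18.075 ang 0.3339 se 0.0003 n50
rate 0.0006
clock 18.125 tcp [0.4242 0.0394 0.1919] F [0.06 0.51 0.29] tip tangential from lens -0.1109 radial 0.3455 to go 0.0220 rad
```

drive_tool(
  series=[
    [[-0.0009,0.0025,0,0,0,0],[-0.0009,0.0025,0,0,0,0],[-0.0009,0.0025,0,0,0,0],[-0.0009,0.0025,0,0,0,0],[-0.0009,0.0025,0,0,0,0],[-0.0009,0.0025,0,0,0,0],[-0.0009,0.0025,0,0,0,0],[-0.0009,0.0025,0,0,0,0]],
  ],
)

```text
clock: 19.12
tcp_pos: [0.4251, 0.0418, 0.1919]
orientation: [0.0, -0.0, 1.0, 0.0]
wrist_force: [-1.3, -0.2, -0.5]
finger_gap: 0.0002
grip_force: 0.0
```

```bash
python3 -c "
from h import *
track(2)"
```

```text
t 19.125 ang 0.3339 se 0.0003 n50
t 19.175 ang 0.3339 se 0.0003 n50
rate 0.0011
clock 19.225 tcp [0.4251 0.0418 0.1919] F [0.73 0.4  0.65] tip tangential from lens -0.1084 radial 0.3455 to go 0.0220 rad
```

drive_tool(
  series=[
    [[-0.0009,0.0025,0,0,0,0],[-0.0009,0.0025,0,0,0,0],[-0.0009,0.0025,0,0,0,0],[-0.0009,0.0025,0,0,0,0],[-0.0009,0.0025,0,0,0,0],[-0.0009,0.0025,0,0,0,0],[-0.0009,0.0025,0,0,0,0]],
  ],
)

```text
clock: 20.1
tcp_pos: [0.4258, 0.0439, 0.1919]
orientation: [0.0, -0.0, 1.0, 0.0]
wrist_force: [0.3, 0.6, -0.6]
finger_gap: 0.0003
grip_force: 0.0
```

```bash
python3 -c "
from h import *
track(2)"
```

```text
t 20.100 ang 0.3338 se 0.0003 n50
t 20.150 ang 0.3339 se 0.0003 n50
rate 0.0007
clock 20.2 tcp [0.4258 0.044  0.1919] F [ 0.35  1.22 -0.46] tip tangential from lens -0.1061 radial 0.3455 to go 0.0220 rad
```

drive_tool(
  series=[
    [[-0.0009,0.0025,0,0,0,0],[-0.0009,0.0025,0,0,0,0],[-0.0009,0.0025,0,0,0,0],[-0.0009,0.0025,0,0,0,0],[-0.0009,0.0025,0,0,0,0],[-0.0009,0.0025,0,0,0,0],[-0.0009,0.0025,0,0,0,0]],
  ],
)

```text
clock: 21.08
tcp_pos: [0.4266, 0.046, 0.1919]
orientation: [-0.0, -0.0, 1.0, 0.0]
wrist_force: [0.6, -0.4, -0.5]
finger_gap: -0.0001
grip_force: 0.0
```

```bash
python3 -c "
from h import *
track(2)"
```

```text
t 21.075 ang 0.3338 se 0.0003 n50
t 21.125 ang 0.3338 se 0.0003 n50
rate 0.0000
clock 21.175 tcp [0.4266 0.046  0.1919] F [ 0.03 -0.55  0.4 ] tip tangential from lens -0.1039 radial 0.3454 to go 0.0221 rad
```

drive_tool(
  series=[
    [[-0.0009,0.0025,0,0,0,0],[-0.0009,0.0025,0,0,0,0],[-0.0009,0.0025,0,0,0,0],[-0.0009,0.0025,0,0,0,0],[-0.0009,0.0025,0,0,0,0],[-0.0009,0.0025,0,0,0,0],[-0.0009,0.0025,0,0,0,0]],
  ],
)

```text
clock: 22.05
tcp_pos: [0.4274, 0.0481, 0.1919]
orientation: [0.0, -0.0, 1.0, 0.0]
wrist_force: [-0.2, -0.4, 0.6]
finger_gap: -0.0
grip_force: 0.0
```

```bash
python3 -c "
from h import *
track(2,'n3')
T=cv2.imread('pics/n3.png')
cv2.imwrite('pics/crop3.png',cv2.resize(T[180:300,220:360],None,fx=4,fy=4,interpolation=3))"
```

```text
t 22.050 ang 0.3380 se 0.0003 n50
t 22.100 ang 0.3388 se 0.0003 n50
rate 0.0156
clock 22.15 tcp [0.4274 0.0482 0.1919] F [0.41 0.55 0.41] tip tangential from lens -0.1033 radial 0.3449 to go 0.0172 rad
```

View pics/crop3.png

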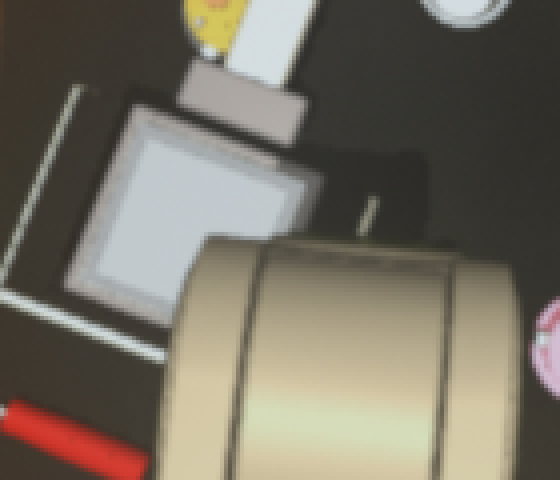

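drive_tool(
  series=[
    [[0.01,-0.03,0,0,0,0],[0.03,-0.09,0,0,0,0],[0,0,0,0,0,0]],
  ],
)

```text
clock: 22.52
tcp_pos: [0.4222, 0.0329, 0.1919]
orientation: [-0.0, 0.0, 1.0, -0.0]
wrist_force: [0.6, 0.6, -0.5]
finger_gap: 0.0001
grip_force: 0.0
```

```bash
python3 -c "
from h import *
track(5)"
```

```text
t 22.525 ang 0.3436 se 0.0004 n50
t 22.575 ang 0.3443 se 0.0004 n50
t 22.625 ang 0.3449 se 0.0004 n50
t 22.675 ang 0.3459 se 0.0004 n50
t 22.725 ang 0.3461 se 0.0004 n50
rate 0.0132
clock 22.775 tcp [0.4226 0.0337 0.1919] F [-0.53  0.38 -0.63] tip tangential from lens -0.1211 radial 0.3437 to go 0.0098 rad
```

drive_tool(
  series=[
    [[0,0,-0.3,0,0,0],[0,0,-0.3,0,0,0],[0,0,-0.3,0,0,0],[-0.117,0.328,0,0,0,0],[-0.117,0.328,0,0,0,0],[-0.117,0.328,0,0,0,0],[-0.117,0.328,0,0,0,0],[-0.117,0.328,0,0,0,0],[-0.117,0.328,0,0,0,0],[0,0,0,0,0,0],[0,0,0,0,0,0]],
  ],
)

```text
clock: 24.15
tcp_pos: [0.5063, 0.2699, 0.2995]
orientation: [-0.0, -0.001, 1.0, -0.0]
wrist_force: [0.2, 0.5, -0.2]
finger_gap: 0.0
grip_force: 0.0
```

```bash
python3 -c "
from h import *
track(5)
lensang(None)"
```

```text
t 24.150 ang 0.3593 se 0.0006 n50
t 24.200 ang 0.3597 se 0.0006 n50
t 24.250 ang 0.3599 se 0.0006 n50
t 24.300 ang 0.3601 se 0.0006 n50
t 24.350 ang 0.3602 se 0.0006 n50
rate 0.0044
clock 24.4 tcp [0.5065 0.2691 0.3003] F [-0.13 -0.16  0.46] tip tangential from lens 0.1239 radial 0.3464 to go -0.0043 rad
head 0.62 [265.1 236.1] [52.8 50.4] 22.8 [(np.float64(0.3733), np.float64(0.3413), [0.4692, 0.1554]), (np.float64(0.3597), np.float64(0.3386), [0.4701, 0.1502])]
```

drive_tool(
  series=[
    [[0,0.25,0,0,0,0],[0,0.25,0,0,0,0],[0,0.25,0,0,0,0],[0,0,0,0,0,0],[0,0,0,0,0,0],[0,0,0,0,0,0],[0,0,0,0,0,0],[0,0,0,0,0,0],[0,0,0,0,0,0],[0,0,0,0,0,0],[0,0,0,0,0,0],[0,0,0,0,0,0],[0,0,0,0,0,0],[0,0,0,0,0,0],[0,0,0,0,0,0],[0,0,0,0,0,0]],
  ],
)

```text
clock: 26.45
tcp_pos: [0.5066, 0.3599, 0.2999]
orientation: [0.0, -0.0, 1.0, 0.0]
wrist_force: [-0.2, 0.2, 0.6]
finger_gap: 0.0001
grip_force: 0.0
```

```bash
python3 -c "
from h import *
track(4,'fin')
lensang(None)
S=viewer.read_camera('side');cv2.imwrite('pics/finside.png',S[...,::-1])
for z in (.035,.05,.069): print(z,proj('side',[[.4615,.152,z]]))
T=cv2.imread('pics/fin.png')
cv2.imwrite('pics/pair.png',np.hstack([cv2.resize(T[150:310,200:360],None,fx=2.5,fy=2.5,interpolation=3),cv2.resize(S[100:260,230:390,::-1],None,fx=2.5,fy=2.5,interpolation=3)]))"
```

```text
t 26.450 ang 0.3689 se 0.0111 n50
t 26.500 ang 0.3689 se 0.0111 n50
t 26.550 ang 0.3690 se 0.0111 n50
t 26.600 ang 0.3691 se 0.0111 n50
rate 0.0014
clock 26.65 tcp [0.5066 0.3599 0.2999] F [-0.45 -0.33 -0.17] tip tangential from lens 0.2056 radial 0.3802 to go -0.0132 rad
head 0.98 [263.3 235.6] [53.6 51.5] 23.2 [(np.float64(0.3858), np.float64(0.3418), [0.4703, 0.1596]), (np.float64(0.3718), np.float64(0.339), [0.4711, 0.1542])]
0.035 [[334.08001154 182.45309409]]
0.05 [[334.06822087 178.56806739]]
0.069 [[334.05304188 173.56658608]]
```

View pics/pair.png

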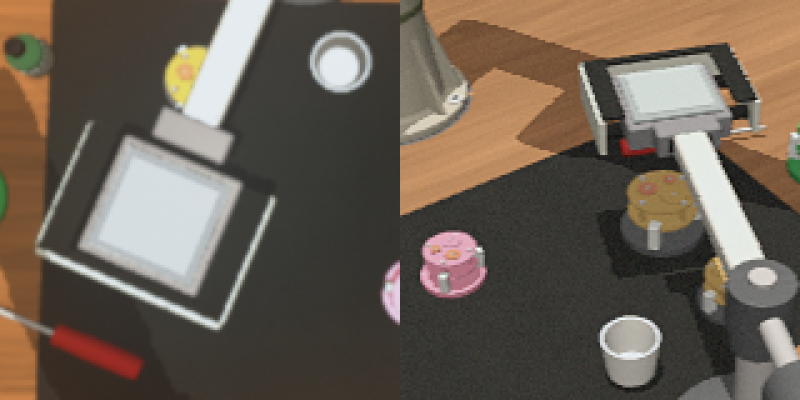

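drive_tool(
  series=[
    [[-0.05,-0.267,0,0,0,0],[-0.05,-0.267,0,0,0,0],[0,0,0.3,0,0,0],[0,0,0.3,0,0,0],[0,0,0.3,0,0,0],[0.05,-0.13,0,0,0,0],[0.045,-0.12,0,0,0,0],[0.02,-0.05,0,0,0,0],[0,0,0,0,0,0]],
  ],
)

```text
clock: 27.88
tcp_pos: [0.5055, 0.2594, 0.1936]
orientation: [0.001, 0.0, 1.0, 0.001]
wrist_force: [-0.8, 0.2, 0.0]
finger_gap: -0.0002
grip_force: 0.0
```

```bash
python3 -c "
from h import *
track(3)"
```

```text
t 27.875 ang 0.3694 se 0.0004 n50
t 27.925 ang 0.3694 se 0.0004 n50
t 27.975 ang 0.3694 se 0.0004 n50
rate 0.0001
clock 28.025 tcp [0.5053 0.2601 0.1926] F [-0.46 -0.24 -0.3 ] tip tangential from lens 0.1120 radial 0.3454 to go -0.0135 rad
```

drive_tool(
  series=[
    [[0.003,-0.007,0,0,0,0],[0.003,-0.007,0,0,0,0],[0.0006,-0.0015,0,0,0,0],[0.0006,-0.0015,0,0,0,0],[0.0006,-0.0015,0,0,0,0],[0.0006,-0.0015,0,0,0,0],[0.0006,-0.0015,0,0,0,0],[0.0006,-0.0015,0,0,0,0],[0.0006,-0.0015,0,0,0,0],[0.0006,-0.0015,0,0,0,0]],
  ],
)

```text
clock: 29.28
tcp_pos: [0.5035, 0.2567, 0.1919]
orientation: [0.0, -0.0, 1.0, 0.0]
wrist_force: [-0.2, -0.0, -0.3]
finger_gap: 0.0002
grip_force: 0.0
```

```bash
python3 -c "
from h import *
track(2)"
```

```text
t 29.275 ang 0.3694 se 0.0004 n50
t 29.325 ang 0.3693 se 0.0004 n50
rate -0.0032
clock 29.375 tcp [0.5035 0.2567 0.1919] F [-0.74 -0.27 -0.14] tip tangential from lens 0.1082 radial 0.3458 to go -0.0134 rad
```

drive_tool(
  series=[
    [[0.0006,-0.0015,0,0,0,0],[0.0006,-0.0015,0,0,0,0],[0.0006,-0.0015,0,0,0,0],[0.0006,-0.0015,0,0,0,0],[0.0006,-0.0015,0,0,0,0],[0.0006,-0.0015,0,0,0,0],[0.0006,-0.0015,0,0,0,0],[0.0006,-0.0015,0,0,0,0]],
  ],
)

```text
clock: 30.38
tcp_pos: [0.503, 0.2553, 0.1919]
orientation: [0.0, -0.0, 1.0, 0.0]
wrist_force: [0.1, 0.3, 0.9]
finger_gap: 0.0001
grip_force: 0.0
```

```bash
python3 -c "
from h import *
track(2)"
```

```text
t 30.375 ang 0.3640 se 0.0005 n50
t 30.425 ang 0.3637 se 0.0005 n50
rate -0.0066
clock 30.475 tcp [0.503  0.2553 0.1919] F [ 0.51  0.25 -0.46] tip tangential from lens 0.1086 radial 0.3452 to go -0.0078 rad
```

drive_tool(
  series=[
    [[-0.03,0.08,0,0,0,0],[-0.07,0.2,0,0,0,0],[0,0.15,-0.3,0,0,0],[0,0.15,-0.3,0,0,0],[0,0.15,-0.3,0,0,0],[0,0,0,0,0,0],[0,0,0,0,0,0],[0,0,0,0,0,0],[0,0,0,0,0,0],[0,0,0,0,0,0],[0,0,0,0,0,0],[0,0,0,0,0,0],[0,0,0,0,0,0],[0,0,0,0,0,0],[0,0,0,0,0,0]],
  ],
)

```text
clock: 32.35
tcp_pos: [0.5149, 0.3429, 0.2999]
orientation: [0.0, -0.0, 1.0, 0.0]
wrist_force: [0.5, -0.3, 0.3]
finger_gap: 0.0
grip_force: 0.0
```

```bash
python3 -c "
from h import *
track(3)
lensang(None)"
```

```text
t 32.350 ang 0.3592 se 0.0006 n50
t 32.400 ang 0.3592 se 0.0006 n50
t 32.450 ang 0.3592 se 0.0006 n50
rate 0.0001
clock 32.5 tcp [0.5149 0.3429 0.2999] F [ 0.01 -0.77 -0.68] tip tangential from lens 0.1964 radial 0.3644 to go -0.0033 rad
head 0.81 [265.3 235.9] [53.6 51.8] 22.3 [(np.float64(0.3727), np.float64(0.3407), [0.4697, 0.155]), (np.float64(0.3591), np.float64(0.338), [0.4706, 0.1498])]
```

The lamp is at rest about 1 mm from the target. I'll wait out the hold time and check again.

drive_tool(
  series=[
    [[0,0,0,0,0,0],[0,0,0,0,0,0],[0,0,0,0,0,0],[0,0,0,0,0,0],[0,0,0,0,0,0],[0,0,0,0,0,0],[0,0,0,0,0,0],[0,0,0,0,0,0],[0,0,0,0,0,0],[0,0,0,0,0,0],[0,0,0,0,0,0],[0,0,0,0,0,0],[0,0,0,0,0,0],[0,0,0,0,0,0],[0,0,0,0,0,0],[0,0,0,0,0,0],[0,0,0,0,0,0],[0,0,0,0,0,0],[0,0,0,0,0,0],[0,0,0,0,0,0]],
  ],
)

```text
clock: 35.05
tcp_pos: [0.5149, 0.3429, 0.2999]
orientation: [0.0, -0.0, 1.0, 0.0]
wrist_force: [-0.7, -0.9, 0.5]
finger_gap: 0.0002
grip_force: 0.0
```

drive_tool(
  series=[
    [[0,0,0,0,0,0],[0,0,0,0,0,0],[0,0,0,0,0,0],[0,0,0,0,0,0],[0,0,0,0,0,0],[0,0,0,0,0,0],[0,0,0,0,0,0],[0,0,0,0,0,0],[0,0,0,0,0,0],[0,0,0,0,0,0],[0,0,0,0,0,0],[0,0,0,0,0,0],[0,0,0,0,0,0],[0,0,0,0,0,0],[0,0,0,0,0,0],[0,0,0,0,0,0],[0,0,0,0,0,0],[0,0,0,0,0,0]],
  ],
)

```text
clock: 37.3
tcp_pos: [0.5149, 0.3429, 0.2999]
orientation: [-0.0, -0.0, 1.0, 0.0]
wrist_force: [-0.4, -0.6, 0.4]
finger_gap: 0.0002
grip_force: 0.0
```

```bash
python3 -c "
from h import *
track(2)
im=viewer.read_camera('top');a=armang(im,POST)[0]
if abs(a-GOAL)<.01: print(order.hand_in())"
```

```text
t 37.300 ang 0.3592 se 0.0006 n50
t 37.350 ang 0.3592 se 0.0006 n50
rate -0.0010
clock 37.4 tcp [0.5149 0.3429 0.2999] F [-0.43 -0.3   0.63] tip tangential from lens 0.1963 radial 0.3644 to go -0.0033 rad
the job is handed in; nothing more can be done
None
```

The job is handed in: by the camera the lens rests about 1 mm along its swing from the centre of the larger brass movement (which itself stands about 7 mm outside the lens's circle), and it had stayed put untouched for about five seconds.

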